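# Slide the serving slate out of its holder and load it on the sprung slate lift

### The arm

A 7-joint arm with a two-finger parallel gripper is mounted at the origin on a cart in front of the work surface, level with it; the furniture and walls round the work are solid. World frame = base frame: x ahead of the robot, y to its left, z up, the work surface at z = 0. Lengths are in m, angles in rad, forces in N, time in s.
With the tool pointing down it reaches from about 0.4 to 0.875 m from the base axis. Payload 19.3 kg.
Tool frame: the origin (TCP) lies at the very end of the fingers, on their centre line; the grasp point (between the pads) lies 19 mm behind it; z points along the fingers, y is the line along which they close (so a half turn about z gives the same grasp; the last joint's range is limited). The gripper opens to 85 mm and grips with 20 to 120 N. Pads are 22 mm wide; open, the fingers measure 114 mm over their backs; the gripper's body (76 mm by 85 mm) begins 54 mm behind the grasp point. The pads swing forward as they close: fully open they stand 13 mm farther back than shut.
Start: joints at [1.145, 0.521, -0.036, 1.599, 0.021, 1.021, -0.113], TCP at [0.218, -0.586, 0.206] pointing down, gripper open.
Joint ranges: [-2.91, 2.91], [-0.3, 2.13], [-1.5, 1.42], [0.17, 2.43], [-1.26, 4.41], [0.16, 1.93], [-2.52, 2.52]. Speed limits (rad/s): [1.89, 1.89, 2.39, 2.39, 3.01, 3.01, 3.01].

### API

Orientations are given as [roll, pitch, yaw] about the fixed x, y, z axes, in that order (R = Rz(yaw) Ry(pitch) Rx(roll)).
In Python, from workcell import bot, grab_frame, calibration, job gives the robot as it stands.
- The arm moves only by the shell command python3 -m creep 'ROWS' [FORCE]. ROWS is a JSON list of rows, 1 to 5 of them, each an object with the fields aperture (the finger opening in m), d (a list: dx, dy, dz in m), rotvec (a list: a rotation vector rx, ry, rz in rad); a field left out counts as zero (the opening has to be given); each row is the pose to reach, as a shift and turn from the pose commanded when the command began, along the tool's axes at that moment; what a row does not reach only later rows make up. A row lasts 1/8 s, in which the tool goes at most 0.0625 m and 0.188 rad, less where a joint would pass 70% of its speed; a pose out of reach is approached as far as the arm can. The fingers move at their own pace and stop on an object; FORCE is the grip in N (left out, the last holds). Time passes only in rows, so rows that do not move let the fingers close. It prints the time, the measured TCP pose, the force, the opening and the grip force at its end. Input that does not fit is refused with a message, and nothing moves.
- bot.observe(): the state, without advancing time (a new reading comes with each control period).
- grab_frame(name): name is "side" or "top" or "wrist"; returns (picture, depth): 480x640x3 uint8, blue, green, red; 480x640 float32, m along the optical axis (not along the pixel's ray), 0 where there is no reading.
- calibration(name): a dict with "vfov" (degrees; the focal length in pixels is half the picture's height over the tangent of half this angle, whatever the lens; pixels are square), "cx", "cy" (the principal point, pixels), "eye" and "attitude" of the camera in the world. Camera axes: x right, y down, z forward; pixel columns grow to the right and rows downward; lengths in m; the calibration is good to about 2 mm. A picture is of the moment at which its call begins: read the wrist's pose just before it. calibration takes no time and is no camera call; for the wrist camera it gives the pose at the moment of the call.
- job.job_done(): hands the job in; it is judged then, once.
The state is a dict: "clock": time; "qpos": joint angles; "qd": joint speeds; "joint_efforts": joint torques, N m; "position": TCP position; "tool_rot": TCP orientation; "force": force on the tool from outside, world axes, zero at the start; "moment": the same for the moment, N m; "grip_width": finger opening in m; "finger_force": force on a finger pad.
Only numpy, scipy, OpenCV 4.12 (cv2) and the standard library are available. Lean on these libraries where they do the work, as an engineer would, in place of code of your own. Each camera call takes 0.05 s, during which the arm holds its last target. There are 200 camera calls.

### The job

Press lightly on the thin serving slate, which lies sunk in its wooden holder, and slide it out past the open front end until a good third of it overhangs, still lying flat. Then take it by the long sides of the overhanging part, lift it clear and lower it onto the sprung table of the steel lift, lengthwise and centred between the end rods; the table's height differs each time, so feel for it, let the table sink under the slate without forcing it down, and release it gently, without a drop. Do not let the slate fall, and leave the things standing around alone.

Things in the scene. Friction and masses are not known exactly. Their poses are not given: they have to be found in the camera images.
- slate: flat dark grey slate, 150 (x) by 62 (y) by 7 (z) mm, 0.16 to 0.26 kg; origin at the centre of its underside, z up. Starts in the holder's recess, its front (-x) end 3 mm inside the holder's front edge. Slippery on the holder (friction about 0.3): a fingertip pressed on it with 5 to 20 N drags it along; over 80 N would crack it. With over 75 mm of overhang it tips off.
- holder: fixed pale wooden block, 98 wide (y), 56 tall, from x = -78 to +94 mm; origin on the worktop below the recess centre. Recess: 66 wide, 6 deep, floor at z = 50, open at the front end x = -78, closed at x = +78 mm; rims 16 wide at both sides and the back end, 1 mm lower than the slate's top. The slate slides out along -x, roughly toward the robot.
- holder_edge (a point): middle of the holder's open front edge, at the height of the recess floor (50 mm above the worktop); axes as the holder's
- lift: fixed steel slate lift, housing 200 (x) by 96 (y) by 38 (z) mm, origin under its centre on the worktop. At each end two upright rods, 8 mm thick, at x = -83 and +83, y = -18 and +18 mm, up to z = 128 mm, leaning outward over the last 10 mm; 158 mm is free between the ends. The long sides are open.
- lift_table (a joint): how far the lift's sprung table has sunk below its empty height, m: 0 empty, bottoms at 0.011. The table is a level steel plate, 140 (x) by 40 (y) by 5 mm, on a stem over the middle of the lift. Its empty height is set by a stiff collar anew each time, top face 85 to 115 mm above the worktop, not reported: feel for it. Spring 350 N/m: the slate's weight sinks it 4 to 7 mm.
- salt: bystander: salt shaker, 44 mm across, 90 mm tall, origin at the centre of its underside
- tin: bystander: food tin, 75 mm across, 58 mm tall, origin at the centre of its underside
- mug: bystander: pale mug with handle, 83 x 115 x 86 mm, origin at the middle of its underside
- fork: bystander: steel table fork lying flat, 205 x 28 x 16 mm, origin at its middle
- teaspoon: bystander: steel teaspoon lying flat, 130 x 26 x 11 mm, origin at its middle

How it is judged:
By the outcome, as a careful person would: the job done as asked, in the order asked, and still so for the second after the job is handed in, with the robot touching nothing.
It also fails if it takes over 48 s, if anything falls off the work surface, if the arm or the gripper's body presses on something with over 40 N, if the wrist force passes 120 N, or if a joint passes its speed limit or range.

## Working session

There is one attempt and no reset: what is moved stays moved. The work goes in short steps, Python scripts to look and compute and a shell command to move; the robot and the scene stay as the last step left them, time stands still between calls to the robot, and variables do not carry over. Pictures are saved under pics/ and viewed, at most 10 in all, crops included, and the job is handed in when it is done.

```bash
mkdir -p pics; ls
cat > h.py <<'E'
import numpy as np,cv2
from workcell import bot,grab_frame,calibration,job
from scipy.spatial.transform import Rotation as R
def cam(n):
    c=calibration(n); f=240/np.tan(np.radians(c["vfov"])/2); return c,f
def cloud(n,d,c,f):
    v,u=np.mgrid[0:480,0:640]
    p=np.stack([(u-c["cx"])*d/f,(v-c["cy"])*d/f,d],-1)
    A=np.array(c["attitude"]); 
    Rm=A if A.shape==(3,3) else R.from_euler('xyz',A).as_matrix()
    return p@Rm.T+np.array(c["eye"])
def shot(n,name):
    c,f=cam(n); im,d=grab_frame(n); cv2.imwrite(f"pics/{name}.png",im)
    P=cloud(n,d,c,f); P[d==0]=np.nan; np.save(f"pics/{name}.npy",P); return im,P
E
python3 - <<'E'
from h import *
print(bot.observe())
for n in("side","top"):
    print(calibration(n)); shot(n,n+"0")
E
```

```text
pics
{'clock': 0.0, 'qpos': array([ 1.14479066,  0.5219938 , -0.03634262,  1.59999403,  0.02119499,
        1.02106143, -0.11282537]), 'qd': array([-0.00063638,  0.00031789,  0.00080576,  0.00096484, -0.00033807,
        0.00156078, -0.00081778]), 'joint_efforts': array([ 6.44838528e-04, -9.27101684e+01,  1.98048681e+00, -3.69917822e+01,
        1.79089140e-02,  8.32778140e-03,  7.61178853e-06]), 'position': array([ 0.21757045, -0.58553801,  0.20504316]), 'tool_rot': array([-3.14052260e+00,  6.30462135e-05,  3.55780684e-01]), 'force': array([-1.07971864,  0.25120108,  0.51690198]), 'moment': array([-0.01662586,  0.00264953,  0.01088361]), 'finger_force': 0.0, 'grip_width': 0.08506763580836565}
{'vfov': 53.621046337530984, 'cx': 316.7723148088695, 'cy': 230.3549736849384, 'eye': array([-0.24593728,  0.24708494,  0.93415003]), 'attitude': array([-2.37986472,  0.01430315, -1.96252748])}
{'vfov': 44.53329991798683, 'cx': 315.59128158556547, 'cy': 242.16556041326666, 'eye': array([ 0.33118837, -0.01202796,  1.43077791]), 'attitude': array([-3.00717353, -0.01460809, -1.54598494])}
```

View pics/side0.png

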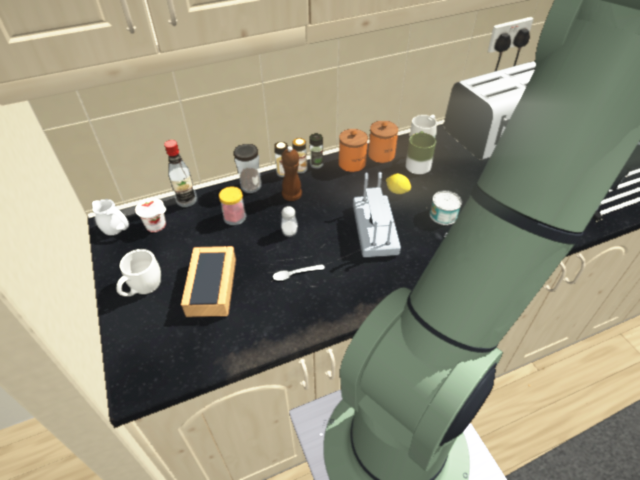

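View pics/top0.png

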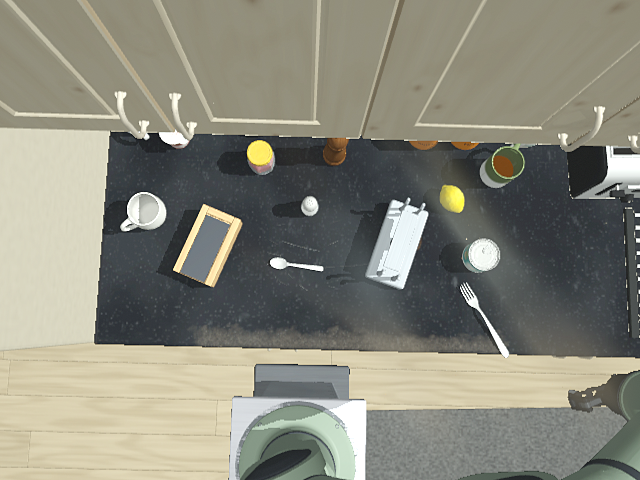

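Side view: the holder is at (210,282) with the slate in it, the lift at (377,225), the salt at (289,220) and the teaspoon at (298,272). Top view: the holder is at (208,246), its front end at lower left. The lift is at (398,245), the salt at (310,205), the teaspoon at (296,265), the tin at (482,255) and the mug at (147,210).

Run:
```python
from h import *
im=cv2.imread("pics/top0.png");P=np.load("pics/top0.npy")
def rect(u0,u1,v0,v1,z0,z1,m=None,txt=""):
    p=P[v0:v1,u0:u1].reshape(-1,3); k=(p[:,2]>z0)&(p[:,2]<z1)
    if m is not None:k&=m[v0:v1,u0:u1].ravel()
    q=p[k]; r=cv2.minAreaRect((q[:,:2]*1000).astype(np.float32))
    print(txt,k.sum(),np.round(np.median(q,0),4),r, np.round(cv2.boxPoints(r)).tolist())
g=im.astype(int); dark=(g.max(2)<110)
wood=(g[...,2]-g[...,0]>50)
rect(165,250,195,295,0.03,0.07,None,"holder")
rect(165,250,195,295,0.045,0.07,dark,"slate")
rect(165,250,195,295,0.045,0.07,wood,"wood")
rect(355,440,185,300,0.028,0.046,None,"lift")
rect(355,440,185,300,0.08,0.12,None,"lifthigh")
rect(355,440,185,300,0.11,0.14,None,"rods")
q=P[185:300,355:440].reshape(-1,3);print(np.histogram(q[:,2],np.arange(-.005,.14,.005)))
rect(290,325,185,225,0.05,0.12,None,"salt")
rect(460,505,230,275,0.04,0.08,None,"tin")
S=np.load("pics/side0.npy")
q=S[240:325,175:245].reshape(-1,3);k=(q[:,2]>.045)&(q[:,2]<.07);r=cv2.minAreaRect((q[k][:,:2]*1000).astype(np.float32));print("side holder",r)
q=S[165:265,345:405].reshape(-1,3)
for a,b in((.028,.046),(.08,.12),(.12,.14)):
    k=(q[:,2]>a)&(q[:,2]<b);r=cv2.minAreaRect((q[k][:,:2]*1000).astype(np.float32));print("side lift",k.sum(),r,np.median(q[k],0))
print(np.histogram(q[:,2],np.arange(-.005,.14,.005))[0])
def big(n,u,v,w,h,s):
    i=cv2.imread(f"pics/{n}.png")[v:v+h,u:u+w]; return cv2.resize(i,None,fx=s,fy=s,interpolation=cv2.INTER_CUBIC)
a=big("top0",165,190,100,110,4);b=big("top0",350,190,100,110,4)
cv2.imwrite("pics/crop1.png",np.hstack([a,b]))
```

```text
holder 3114 [0.5031 0.2282 0.0559] ((519.6934814453125, 267.1419677734375), (179.5837860107422, 172.31005859375), 68.51387786865234) [[407.0, 215.0], [567.0, 152.0], [633.0, 319.0], [472.0, 382.0]]
slate 7 [0.4406 0.2238 0.0545] ((460.5415954589844, 224.96316528320312), (36.41253662109375, 119.28840637207031), 42.87697219848633) [[407.0, 256.0], [488.0, 169.0], [514.0, 194.0], [433.0, 281.0]]
wood 1323 [0.5169 0.2161 0.055 ] ((505.02960205078125, 230.0287628173828), (100.16860961914062, 171.98138427734375), 68.11414337158203) [[407.0, 216.0], [566.0, 152.0], [603.0, 244.0], [444.0, 309.0]]
lift 2098 [ 0.5133 -0.2112  0.0369] ((521.6102294921875, -223.48374938964844), (96.60281372070312, 200.3902587890625), 71.67173767089844) [[411.0, -238.0], [602.0, -301.0], [632.0, -209.0], [442.0, -146.0]]
lifthigh 1090 [ 0.5229 -0.224   0.0914] ((521.54052734375, -223.41204833984375), (43.70734405517578, 172.8192901611328), 71.69837951660156) [[433.0, -217.0], [597.0, -271.0], [610.0, -230.0], [446.0, -176.0]]
rods 80 [ 0.5947 -0.2309  0.1223] ((522.02978515625, -223.57513427734375), (43.60409164
[... 1006 characters left out ...]
03.92669677734375, 229.35897827148438), (99.53662872314453, 175.0087127685547), 67.71533203125)
side lift 1513 ((555.9401245117188, -245.69430541992188), (138.16445922851562, 301.01483154296875), 57.16509246826172) [ 0.49853785 -0.20991706  0.03696772]
side lift 719 ((521.1535034179688, -223.31787109375), (44.2926025390625, 177.44427490234375), 71.57418823242188) [ 0.51907213 -0.22235722  0.0917993 ]
side lift 41 ((520.759765625, -222.3583526611328), (43.029048919677734, 184.5916290283203), 71.4919662475586) [ 0.59510324 -0.23145458  0.12461149]
[2005 1071   46   78   99  106  100  277 1043  134   72   70   26   12
   14   14   12   14  120  483   35   16   14   22   15   23   18    0
    0]
```

View pics/crop1.png

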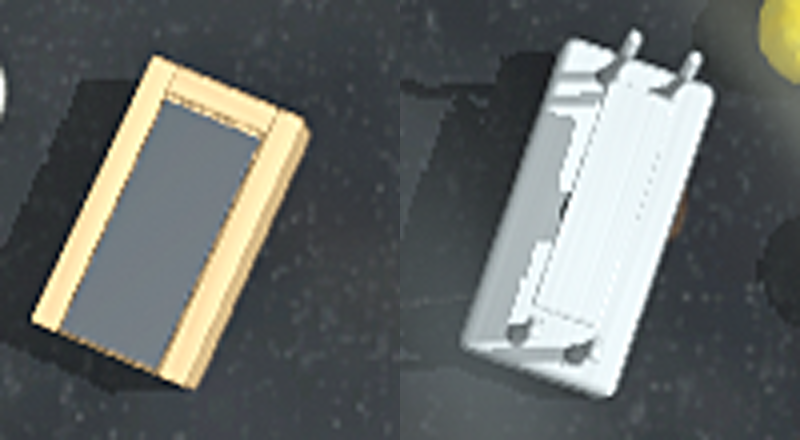

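The enlarged crop shows the holder's open front at lower left (crop 110,350) and its closed end at upper right. The slate fills the recess. In the lift crop, the table lies between rod pairs at (520,330)/(578,350) and (610,70)/(685,85).

Holder: origin about (0.497, 0.233), yaw −0.382. Lift: (0.5216, −0.2235), yaw −0.319.

```bash
cat >> h.py <<'E'
def to(x,y,z,yaw=None,o=None,p0=None,y0=None):
    s=bot.observe(); A=R.from_euler('xyz',s["tool_rot"])
    B=R.from_euler('xyz',[np.pi,0,s["tool_rot"][2] if yaw is None else yaw])
    d=A.inv().apply(np.array([x,y,z])-s["position"]); r=(A.inv()*B).as_rotvec()
    print("t",round(s["clock"],2),"pos",np.round(s["position"],4),"rpy",np.round(s["tool_rot"],4),"F",np.round(s["force"],1),"q",np.round(s["qpos"],2)); print("->",np.round(d,4).tolist(),np.round(r,3).tolist())
HO=np.array([.497,.2327]);HY=-.382
def hold(x,y=0): return HO+R.from_euler('z',HY).as_matrix()[:2,:2]@[x,y]
LO=np.array([.5216,-.2235]);LY=-.319
def lift(x,y=0): return LO+R.from_euler('z',LY).as_matrix()[:2,:2]@[x,y]
E
python3 - <<'E'
from h import *
to(.49,-.15,.25,1.6)
to(*hold(.04),.12,2.76)
E
```

```text
t 0.1 pos [ 0.2176 -0.5856  0.2051] rpy [-3.1406e+00  1.0000e-04  3.5580e-01] F [-0.3  0.6 -0.5] q [ 1.14  0.52 -0.04  1.6   0.02  1.02 -0.11]
-> [0.4071, -0.3134, -0.0446] [-0.001, -0.001, -1.244]
t 0.1 pos [ 0.2176 -0.5856  0.2051] rpy [-3.1406e+00  1.0000e-04  3.5580e-01] F [-0.3  0.6 -0.5] q [ 1.14  0.52 -0.04  1.6   0.02  1.02 -0.11]
-> [0.5766, -0.6427, 0.0857] [-0.001, -0.001, -2.404]
```

```bash
python3 -m creep '[{"aperture": 0, "d": [0.407, -0.313, -0.045], "rotvec": [0, 0, -1.244]}, {"aperture": 0, "d": [0.407, -0.313, -0.045], "rotvec": [0, 0, -1.244]}, {"aperture": 0, "d": [0.407, -0.313, -0.045], "rotvec": [0, 0, -1.244]}, {"aperture": 0, "d": [0.407, -0.313, -0.045], "rotvec": [0, 0, -1.244]}, {"aperture": 0, "d": [0.407, -0.313, -0.045], "rotvec": [0, 0, -1.244]}]' 40
python3 - <<'E'
from h import *
to(.49,-.15,.25,1.6)
to(*hold(.04),.12,2.76)
E
```

```text
clock: 0.72
position: [0.3836, -0.3202, 0.2331]
tool_rot: [-3.142, 0.0, 1.299]
force: [1.2, -0.1, 0.7]
grip_width: 0.0004
finger_force: 0.0
t 0.72 pos [ 0.3836 -0.3202  0.2331] rpy [-3.1416e+00  2.0000e-04  1.2993e+00] F [ 1.2 -0.1  0.7] q [ 0.86  0.31 -0.35  1.88  0.13  0.98  0.18]
-> [0.1925, 0.0569, -0.017] [-0.0, 0.0, -0.301]
t 0.72 pos [ 0.3836 -0.3202  0.2331] rpy [-3.1416e+00  2.0000e-04  1.2993e+00] F [ 1.2 -0.1  0.7] q [ 0.86  0.31 -0.35  1.88  0.13  0.98  0.18]
-> [0.5587, 0.0008, 0.1129] [-0.0, 0.0, -1.461]
```

```bash
python3 -m creep '[{"aperture": 0, "d": [0.192, 0.057, -0.017], "rotvec": [0, 0, -0.301]}, {"aperture": 0, "d": [0.192, 0.057, -0.017], "rotvec": [0, 0, -0.301]}, {"aperture": 0, "d": [0.192, 0.057, -0.017], "rotvec": [0, 0, -0.301]}, {"aperture": 0, "d": [0.192, 0.057, -0.017], "rotvec": [0, 0, -0.301]}]' 40
python3 - <<'E'
from h import *
to(*hold(.04),.15,2.76)
E
```

```text
clock: 1.23
position: [0.492, -0.1491, 0.2501]
tool_rot: [3.141, -0.001, 1.599]
force: [-0.4, -1.6, -0.4]
grip_width: 0.0003
finger_force: 0.0
t 1.23 pos [ 0.492  -0.1491  0.2501] rpy [ 3.1407e+00 -1.1000e-03  1.5993e+00] F [-0.4 -1.6 -0.4] q [ 0.57  0.33 -0.49  1.82  0.18  1.04  0.04]
-> [0.3655, 0.0525, 0.1006] [0.001, -0.001, -1.161]
```

```bash
python3 -m creep '[{"aperture": 0, "d": [0.365, 0.052, 0.05], "rotvec": [0, 0, -1.161]}, {"aperture": 0, "d": [0.365, 0.052, 0.05], "rotvec": [0, 0, -1.161]}, {"aperture": 0, "d": [0.365, 0.052, 0.05], "rotvec": [0, 0, -1.161]}, {"aperture": 0, "d": [0.365, 0.052, 0.05], "rotvec": [0, 0, -1.161]}, {"aperture": 0, "d": [0.365, 0.052, 0.05], "rotvec": [0, 0, -1.161]}]'
python3 - <<'E'
from h import *
to(*hold(.04),.12,2.76)
E
```

```text
clock: 1.85
position: [0.5269, 0.1556, 0.2075]
tool_rot: [-3.141, 0.0, 2.537]
force: [1.5, -1.2, -0.2]
grip_width: 0.0001
finger_force: 0.0
t 1.85 pos [0.5269 0.1556 0.2075] rpy [-3.1411e+00  3.0000e-04  2.5365e+00] F [ 1.5 -1.2 -0.2] q [ 0.15  0.49 -0.75  1.77  0.38  1.03  0.22]
-> [0.0295, 0.0553, 0.0874] [-0.0, 0.0, -0.223]
```

```bash
python3 -m creep '[{"aperture": 0, "d": [0.03, 0.055, 0.0], "rotvec": [0, 0, -0.223]}, {"aperture": 0, "d": [0.03, 0.055, 0.0], "rotvec": [0, 0, -0.223]}, {"aperture": 0, "d": [0.03, 0.055, 0.0], "rotvec": [0, 0, -0.223]}]'
python3 - <<'E'
from h import *
im,P=shot("wrist","w1")
g=im.astype(int);top=(P[...,2]>.04)&(P[...,2]<.07)
wood=top&(g[...,2]-g[...,0]>40); dark=top&~wood
for m in(top,wood,dark):
    print(m.sum(),cv2.minAreaRect((P[m][:,:2]*1000).astype(np.float32)),np.median(P[m][:,2]))
to(*hold(.04),.07,2.76)
E
```

```text
clock: 2.22
position: [0.5337, 0.216, 0.2073]
tool_rot: [-3.141, -0.001, 2.754]
force: [0.6, -0.8, 0.2]
grip_width: -0.0
finger_force: 0.0
35553 ((633.5885009765625, 229.60728454589844), (511.9172668457031, 427.2435302734375), 76.49581909179688) 0.05597405827481411
11402 ((582.852783203125, 247.9614715576172), (197.91725158691406, 335.7525329589844), 83.6778793334961) 0.05520828885864512
24151 ((636.873779296875, 226.94305419921875), (508.7674865722656, 427.4661865234375), 77.44375610351562) 0.05642260537587157
t 2.27 pos [0.5339 0.2154 0.2075] rpy [-3.1406e+00 -1.0000e-04  2.7520e+00] F [-0.2  0.4 -0.2] q [ 0.07  0.54 -0.8   1.7   0.43  1.08  0.31]
-> [0.0007, 0.0025, 0.1375] [-0.001, -0.0, -0.008]
```

View pics/w1.png

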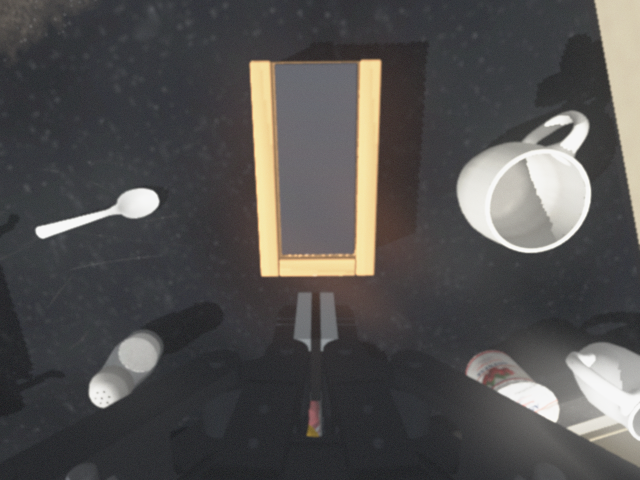

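The wrist view shows the holder at u 250–382, v 60–277, with the slate at u 275–357, v 62–255 and its front end at the top of the picture.

```bash
python3 - <<'E'
from h import *
im=cv2.imread("pics/w1.png");P=np.load("pics/w1.npy")[50:285,240:392];g=im.astype(int)[50:285,240:392]
top=(P[...,2]>.05)&(P[...,2]<.065)
wood=top&(g[...,2]-g[...,0]>40); dark=top&~wood
for m in(wood,dark):
    print(m.sum(),cv2.minAreaRect((P[m][:,:2]*1000).astype(np.float32)),np.median(P[m][:,2]))
E
python3 -m creep '[{"aperture": 0, "d": [0.001, 0.003, 0.06], "rotvec": [0, 0, -0.008]}, {"aperture": 0, "d": [0.001, 0.003, 0.12], "rotvec": [0, 0, -0.008]}, {"aperture": 0, "d": [0.001, 0.003, 0.138], "rotvec": [0, 0, -0.008]}, {"aperture": 0, "d": [0.001, 0.003, 0.138], "rotvec": [0, 0, -0.008]}]'
```

```text
10470 ((507.0732116699219, 226.44302368164062), (98.19097137451172, 171.72702026367188), 68.42605590820312) 0.05528786539896163
14815 ((498.41387939453125, 230.0448455810547), (61.839820861816406, 150.4359130859375), 68.39309692382812) 0.0564418871940221
clock: 2.78
position: [0.5341, 0.2194, 0.0703]
tool_rot: [-3.141, -0.0, 2.761]
force: [-0.0, 0.7, 0.7]
grip_width: -0.0002
finger_force: 0.0
```

```bash
sed -i 's/^HO=.*/HO=np.array([.4983,.2308]);HY=-.379/' h.py
python3 -m creep '[{"aperture": 0, "d": [0, 0, 0.010]}, {"aperture": 0, "d": [0, 0, 0.0115]}]'
python3 -m creep '[{"aperture": 0, "d": [0, 0, 0.001]}]'
python3 -m creep '[{"aperture": 0, "d": [0, 0, 0.001]}]'
```

```text
clock: 3.02
position: [0.5345, 0.2199, 0.0591]
tool_rot: [3.141, 0.001, 2.762]
force: [-0.2, -0.4, 0.2]
grip_width: 0.0
finger_force: 0.0
clock: 3.15
position: [0.5343, 0.22, 0.058]
tool_rot: [3.141, 0.001, 2.763]
force: [0.4, 0.4, 0.1]
grip_width: -0.0002
finger_force: 0.0
clock: 3.28
position: [0.5341, 0.22, 0.0568]
tool_rot: [3.141, 0.0, 2.763]
force: [0.1, -0.2, -0.3]
grip_width: 0.0
finger_force: 0.0
```

```bash
python3 -m creep '[{"aperture": 0, "d": [0, 0, 0.0005]}]'
python3 -m creep '[{"aperture": 0, "d": [0, 0, 0.0005]}]'|grep -E "pos|force"
```

```text
clock: 3.4
position: [0.534, 0.22, 0.056]
tool_rot: [3.141, 0.0, 2.763]
force: [-0.9, -0.6, 0.2]
grip_width: -0.0001
finger_force: 0.0
position: [0.534, 0.22, 0.0554]
force: [0.4, -0.5, -0.0]
finger_force: 0.0
```

```bash
python3 -m creep '[{"aperture": 0, "d": [0, 0, 0.0005]}]'|grep -E "pos|force"
python3 -m creep '[{"aperture": 0, "d": [0, 0, 0.0005]}]'|grep -E "pos|force"
```

```text
position: [0.5339, 0.22, 0.0549]
force: [0.4, -0.7, 0.1]
finger_force: 0.0
position: [0.5339, 0.22, 0.0544]
force: [-0.1, -0.6, -0.6]
finger_force: 0.0
```

```bash
python3 -m creep '[{"aperture": 0, "d": [0, 0, 0.0005]}]'|grep -E "pos|force"
python3 -c "
from h import *
print(bot.observe()['force'])"
```

```text
position: [0.5339, 0.22, 0.0539]
force: [-0.3, 0.8, -0.2]
finger_force: 0.0
[-0.31923302  0.75671463 -0.21082849]
```

```bash
for i in 1; do python3 -m creep '[{"aperture": 0, "d": [0, 0, 0.0006]}]'|grep -E "pos|^force"; python3 -m creep '[{"aperture": 0, "d": [0, 0, 0.0006]}]'|grep -E "pos|^force"; done
```

```text
position: [0.5339, 0.22, 0.0532]
force: [-0.4, -0.1, -0.2]
position: [0.5339, 0.22, 0.0527]
force: [-0.3, 0.6, -0.9]
```

Run:
```python
from h import *
im,P=shot("wrist","w2"); 
print(bot.observe()['force'],np.nanmedian(P[100:200,300:350,2]))
```

```text
[-0.4440785   0.62374726 -0.16499075] 0.05644749112491748
```

View pics/w2.png

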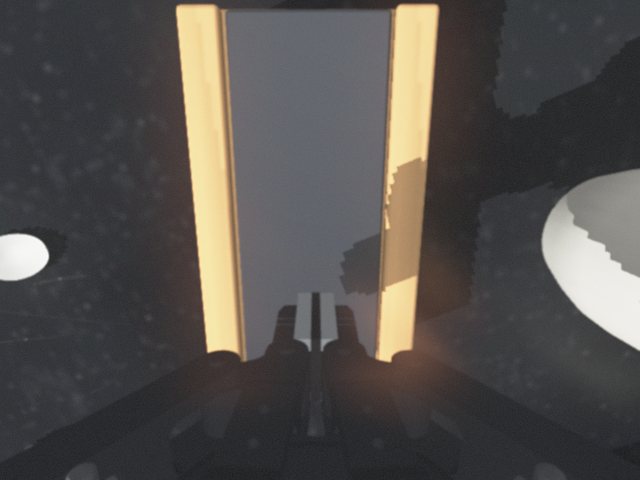

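The closed fingers (315,300) are centred over the slate (u 228–392), still just above it. I'll keep lowering.

```bash
python3 -m creep '[{"aperture": 0, "d": [0, 0, 0.0006]}]'|grep -E "pos|^force"; python3 -m creep '[{"aperture": 0, "d": [0, 0, 0.0006]}]'|grep -E "pos|^force"
```

```text
position: [0.5339, 0.22, 0.0521]
force: [-0.1, 0.6, 0.3]
position: [0.5339, 0.2199, 0.0515]
force: [-0.4, 0.5, -0.4]
```

```bash
python3 -m creep '[{"aperture": 0, "d": [0, 0, 0.0006]}]'|grep -E "pos|^force"; python3 -m creep '[{"aperture": 0, "d": [0, 0, 0.0006]}]'|grep -E "pos|^force"
```

```text
position: [0.5339, 0.22, 0.0509]
force: [-0.1, 0.0, -0.5]
position: [0.5339, 0.22, 0.0503]
force: [-0.1, 0.2, 0.3]
```

Run:
```python
from h import *
P=np.load("pics/w2.npy")
for v in range(270,345,6): print(v,np.round(P[v,[260,290,304,330,345]],4).tolist())
s=bot.observe();print(s["moment"],s["joint_efforts"],s["grip_width"])
im,P=shot("wrist","w3")
for v in range(282,330,6): print(v,np.round(P[v,[260,304,330]],4).tolist())
```

```text
270 [[0.5164, 0.1995, 0.0563], [0.5209, 0.212, 0.0573], [0.5233, 0.2176, 0.057], [0.5276, 0.2282, 0.0568], [0.53, 0.2344, 0.057]]
276 [[0.519, 0.1983, 0.0562], [0.5238, 0.2108, 0.0567], [0.5262, 0.2164, 0.0563], [0.5305, 0.2272, 0.0563], [0.5327, 0.2334, 0.0569]]
282 [[0.5217, 0.1971, 0.0562], [0.5264, 0.2097, 0.0567], [0.529, 0.2153, 0.0559], [0.5332, 0.2261, 0.0561], [0.5354, 0.2324, 0.0568]]
288 [[0.5241, 0.1961, 0.0568], [0.529, 0.2086, 0.057], [0.5313, 0.2144, 0.0569], [0.5354, 0.2252, 0.0575], [0.5384, 0.2313, 0.0561]]
294 [[0.5271, 0.1947, 0.0559], [0.5316, 0.2075, 0.0572], [0.5229, 0.2186, 0.0837], [0.5264, 0.2277, 0.0839], [0.541, 0.2303, 0.0564]]
300 [[0.5299, 0.1934, 0.0558], [0.5345, 0.2063, 0.0566], [0.5227, 0.2189, 0.0894], [0.5266, 0.2274, 0.0886], [0.5433, 0.2294, 0.0575]]
306 [[0.5327, 0.1921, 0.0556], [0.5245, 0.2124, 0.0861], [0.5231, 0.2188, 0.0935], [0.5267, 0.2272, 0.093], [0.5323, 0.2314, 0.0857]]
312 [[0.5352, 0.1911, 0.0562], [0.5245, 0.2127, 0.091], [0.5229, 0.2191, 0.0986], [0.5264, 0.2272, 0.098], [0.5324, 0.231, 0.09]]
318 [[0.5381, 0.1897, 0.0558], [0.52
[... 766 characters left out ...]
  1.63926941e-02] -0.00032302500124519005
282 [[0.5205, 0.1982, 0.0573], [0.5278, 0.2159, 0.0568], [0.5322, 0.2264, 0.0563]]
288 [[0.5233, 0.1968, 0.0567], [0.5306, 0.2147, 0.0562], [0.5344, 0.2255, 0.0572]]
294 [[0.5258, 0.1957, 0.057], [0.5227, 0.2187, 0.0819], [0.5267, 0.2276, 0.0809]]
300 [[0.5289, 0.1942, 0.0559], [0.5232, 0.2186, 0.0858], [0.5262, 0.2276, 0.0869]]
306 [[0.5314, 0.1931, 0.0563], [0.5235, 0.2187, 0.0903], [0.5266, 0.2273, 0.0908]]
312 [[0.534, 0.192, 0.0565], [0.5227, 0.2192, 0.0966], [0.5264, 0.2271, 0.0956]]
318 [[0.537, 0.1906, 0.0559], [0.5236, 0.2189, 0.0991], [0.526, 0.2271, 0.1005]]
324 [[0.5391, 0.1899, 0.0575], [0.5234, 0.2191, 0.1036], [0.5264, 0.2269, 0.1037]]
```

Run:
```python
from h import *
im,P=shot("side","s2")
q=P[200:330,150:280].reshape(-1,3); d=np.hypot(q[:,0]-.534,q[:,1]-.22)
k=(d<.035)&(q[:,2]>.059);q=q[k];print(len(q));o=np.argsort(q[:,2])[:25];print(np.round(q[o],3).tolist())
a=cv2.resize(im[220:340,150:280],None,fx=4.5,fy=4.5,interpolation=cv2.INTER_CUBIC);cv2.imwrite("pics/s2c.png",a)
```

```text
736
[[0.525, 0.201, 0.059], [0.53, 0.19, 0.059], [0.505, 0.226, 0.059], [0.506, 0.228, 0.059], [0.519, 0.251, 0.059], [0.5, 0.222, 0.059], [0.527, 0.237, 0.059], [0.532, 0.187, 0.059], [0.528, 0.242, 0.059], [0.554, 0.238, 0.059], [0.535, 0.194, 0.059], [0.508, 0.203, 0.059], [0.539, 0.235, 0.059], [0.517, 0.232, 0.059], [0.537, 0.208, 0.059], [0.536, 0.189, 0.059], [0.506, 0.213, 0.059], [0.521, 0.248, 0.06], [0.516, 0.23, 0.06], [0.535, 0.25, 0.06], [0.543, 0.238, 0.06], [0.524, 0.248, 0.06], [0.558, 0.24, 0.06], [0.542, 0.212, 0.06], [0.519, 0.19, 0.06]]
```

View pics/s2c.png

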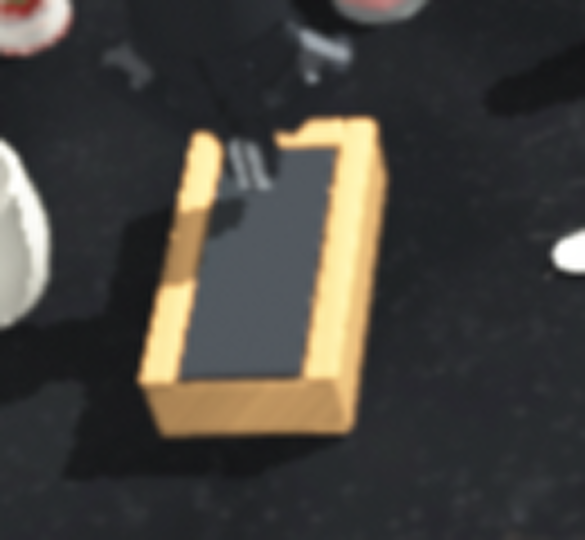

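The side crop shows the closed fingers, their lower end at crop (255,190), i.e. side pixel (207,262), above the slate. Next I'll compute the gap.

Run:
```python
from h import *
P=np.load("pics/s2.npy")
for v in range(252,270,2): print(v,np.round(P[v,[203,206,208,212]],3).tolist())
c,f=cam("side");A=R.from_euler('xyz',c["attitude"])
for u,v in((206.7,262.2),(206.7,260),):
    r=A.apply([(u-c["cx"])/f,(v-c["cy"])/f,1])
    for z in(.057,.065,.075,.085): print(u,v,z,np.round(c["eye"]+r*(z-c["eye"][2])/r[2],4))
```

```text
252 [[0.521, 0.226, 0.114], [0.524, 0.219, 0.109], [0.521, 0.215, 0.109], [0.569, 0.204, 0.054]]
254 [[0.522, 0.227, 0.107], [0.52, 0.221, 0.106], [0.525, 0.216, 0.099], [0.563, 0.205, 0.053]]
256 [[0.524, 0.228, 0.098], [0.52, 0.222, 0.1], [0.521, 0.217, 0.096], [0.553, 0.207, 0.057]]
258 [[0.522, 0.229, 0.093], [0.52, 0.223, 0.093], [0.52, 0.219, 0.09], [0.546, 0.209, 0.057]]
260 [[0.523, 0.231, 0.086], [0.519, 0.224, 0.087], [0.52, 0.22, 0.084], [0.544, 0.21, 0.054]]
262 [[0.543, 0.232, 0.056], [0.541, 0.225, 0.056], [0.54, 0.22, 0.055], [0.537, 0.211, 0.054]]
264 [[0.536, 0.233, 0.057], [0.535, 0.226, 0.056], [0.535, 0.222, 0.053], [0.525, 0.213, 0.06]]
266 [[nan, nan, nan], [0.527, 0.228, 0.058], [0.526, 0.223, 0.056], [0.524, 0.214, 0.054]]
268 [[0.527, 0.236, 0.055], [0.524, 0.229, 0.055], [0.522, 0.225, 0.054], [0.518, 0.216, 0.055]]
206.7 262.2 0.057 [0.5388 0.2235 0.057 ]
206.7 262.2 0.065 [0.5316 0.2237 0.065 ]
206.7 262.2 0.075 [0.5226 0.224  0.075 ]
206.7 262.2 0.085 [0.5137 0.2243 0.085 ]
206.7 260 0.057 [0.5456 0.2219 0.057 ]
206.7 260 0.065 [0.5384 0.2221 0.065 ]
206.7 260 0.075 [0.5293 0.2224 0.075 ]
206.7 260 0.085 [0.5203 0.2227 0.085 ]
```

Both cameras put the real fingertips at z≈0.08 while the reported TCP is 0.050, so the reported TCP lies about 29 mm beyond the tips. I'll lower most of that gap, then feel for contact.

```bash
python3 -m creep '[{"aperture": 0, "d": [0, 0, 0.010]}, {"aperture": 0, "d": [0, 0, 0.018]}, {"aperture": 0, "d": [0, 0, 0.018]}]'|grep -E "clock|pos|^force"; python3 -m creep '[{"aperture": 0, "d": [0, 0, 0.001]}]'|grep -E "pos|^force"
```

```text
clock: 5.18
position: [0.5337, 0.22, 0.0317]
force: [-0.1, 0.2, -0.4]
position: [0.5338, 0.2201, 0.0313]
force: [-5.7, -4.0, 23.2]
```

```bash
python3 -m creep '[{"aperture": 0, "d": [0, 0, 0.001]}]'|grep -E "pos|^force"; python3 -m creep '[{"aperture": 0, "d": [0, 0, 0.001]}]'|grep -E "pos|^force"
```

```text
position: [0.5339, 0.2201, 0.0312]
force: [-12.7, -6.9, 43.4]
position: [0.534, 0.2201, 0.0311]
force: [-17.4, -10.9, 62.1]
```

Contact. The press is too hard at 62 N (under the 80 N limit), so I'm backing off to about 12 N.

```bash
python3 -m creep '[{"aperture": 0, "d": [0, 0, -0.0025]}]'|grep -E "clock|pos|^force"
```

```text
clock: 5.68
position: [0.5339, 0.22, 0.0321]
force: [0.9, -0.3, -0.8]
```

```bash
python3 -m creep '[{"aperture": 0, "d": [0, 0, 0.0006]}, {"aperture": 0, "d": [0, 0, 0.0006]}]'|grep -E "clock|pos|^force"
```

```text
clock: 5.92
position: [0.5341, 0.22, 0.0314]
force: [-3.0, -2.4, 14.6]
```

```bash
python3 -m creep '[{"aperture": 0, "d": [0.004, 0, 0]}, {"aperture": 0, "d": [0.008, 0, 0]}, {"aperture": 0, "d": [0.012, 0, 0]}]'|grep -E "clock|pos|^force"
```

```text
clock: 6.3
position: [0.5237, 0.2245, 0.0314]
force: [3.0, -1.8, 8.5]
```

```bash
python3 -m creep '[{"aperture": 0, "d": [0.006, 0, 0.0002]}, {"aperture": 0, "d": [0.012, 0, 0.0002]}, {"aperture": 0, "d": [0.018, 0, 0.0002]}]'|grep -E "clock|pos|^force"
python3 - <<'E'
from h import *
im,P=shot("wrist","w4"); Rm=R.from_euler('z',HY).as_matrix()[:2,:2]
g=im.astype(int)
X=(P[...,:2]-HO)@Rm
m=(P[...,2]>.049)&(P[...,2]<.066)&(abs(X[...,1])<.02)&(X[...,0]<0)&(X[...,0]>-.2)
print(m.sum(),np.percentile(X[m][:,0],[0.2,1,2]))
E
```

```text
clock: 6.68
position: [0.5072, 0.2313, 0.0314]
force: [4.8, -1.3, 11.6]
33519 [-0.10045379 -0.09984028 -0.09910336]
```

```bash
python3 -m creep '[{"aperture": 0, "d": [0.007, 0, 0]}, {"aperture": 0, "d": [0.014, 0, 0]}, {"aperture": 0, "d": [0.021, 0, 0]}, {"aperture": 0, "d": [0.028, 0, 0]}]'|grep -E "clock|pos|^force"
cat > m.py <<'E'
from h import *
import sys
im,P=shot("wrist",sys.argv[1]); Rm=R.from_euler('z',HY).as_matrix()[:2,:2]
X=(P[...,:2]-HO)@Rm
m=(P[...,2]>.049)&(P[...,2]<.066)&(abs(X[...,1])<.02)&(X[...,0]<0)&(X[...,0]>-.2)
print(m.sum(),np.percentile(X[m][:,0],[0.2,1,2]))
m=(P[...,2]>.049)&(P[...,2]<.066)&(abs(X[...,1])<.045)&(X[...,0]<-.09)&(X[...,0]>-.2)
if m.sum()>50: print("front width y",np.percentile(X[m][:,1],[.5,99.5]),"z",np.median(P[m][:,2]))
E
python3 m.py w5
```

```text
clock: 7.22
position: [0.4811, 0.2417, 0.0314]
force: [4.4, -1.3, 11.6]
35361 [-0.12854036 -0.12786204 -0.12710683]
front width y [-0.03059139  0.03030777] z 0.05645289432566551
```

```bash
python3 -m creep '[{"aperture": 0, "d": [0.006, 0, 0]}, {"aperture": 0, "d": [0.0115, 0, 0]}]'|grep -E "clock|pos|^force"
python3 -m creep '[{"aperture": 0, "d": [0, 0, -0.02]}, {"aperture": 0.085, "d": [0, 0, -0.06]}, {"aperture": 0.085, "d": [0, 0, -0.08]}]'|grep -E "clock|pos|^force"
python3 m.py w6
python3 - <<'E'
from h import *
P=np.load("pics/w6.npy");Rm=R.from_euler('z',HY).as_matrix()[:2,:2]
X=(P[...,:2]-HO)@Rm
m=(P[...,2]>.052)&(P[...,2]<.060)&(abs(abs(X[...,1])-.041)<.004)&(X[...,0]<0)&(X[...,0]>-.2)
print("holder front",np.percentile(X[m][:,0],[0.5,1,2]))
to(*hold(-.100),.11,2.7626)
E
```

```text
clock: 7.52
position: [0.4705, 0.2459, 0.0314]
force: [5.5, -2.3, 12.9]
clock: 7.9
position: [0.4698, 0.246, 0.1132]
force: [0.4, 0.1, -0.1]
18255 [-0.14320817 -0.14216297 -0.14090928]
front width y [-0.03062284  0.03045018] z 0.05645044183509626
holder front [-0.07622841 -0.07594077 -0.07534337]
t 7.95 pos [0.4705 0.2463 0.1148] rpy [3.1390e+00 2.3000e-03 2.7625e+00] F [2.2 0.5 3.4] q [-0.05  0.59 -0.75  1.91  0.53  0.85  0.11]
-> [0.0684, -0.0041, 0.0046] [0.003, 0.002, -0.0]
```

```bash
python3 -m creep '[{"aperture": 0.085, "d": [0.06, -0.004, 0], "rotvec": [0.003, 0.002, 0]}, {"aperture": 0.085, "d": [0.068, -0.004, 0], "rotvec": [0.003, 0.002, 0]}, {"aperture": 0.085, "d": [0.068, -0.004, 0], "rotvec": [0.003, 0.002, 0]}]'|grep -E "clock|pos|^force|wid"
python3 - <<'E'
from h import *
im,P=shot("wrist","w7");s=bot.observe()
A=R.from_euler('xyz',s["tool_rot"]);Q=A.inv().apply((P-s["position"]).reshape(-1,3)).reshape(P.shape)
for sg in(-1,1):
    m=(abs(Q[...,1]*sg-.047)<.012)&(abs(Q[...,0])<.025)&(Q[...,2]<.0)
    v=Q[m]; print(m.sum(),np.percentile(v[:,2],[1,50,95,99,100]),np.percentile(v[:,1],[2,98]),np.percentile(v[:,0],[2,98]))
to(*hold(-.099),.03,2.7626)
E
```

```text
clock: 8.32
position: [0.4047, 0.2671, 0.1111]
force: [0.8, -0.1, -0.2]
grip_width: 0.0851
11165 [-0.1095433  -0.08590654 -0.04681494 -0.04094637 -0.03760622] [-0.05837084 -0.03571102] [-0.00932527  0.01653252]
11757 [-0.10881121 -0.08663936 -0.04701662 -0.04105966 -0.03762324] [0.03608904 0.05877011] [-0.00918263  0.01629729]
t 8.38 pos [0.4053 0.2668 0.111 ] rpy [-3.1385e+00 -1.7000e-03  2.7624e+00] F [ 0.5 -0.2  0.2] q [-0.12  0.54 -0.77  2.02  0.53  0.79 -0.01]
-> [-0.0008, 0.0012, 0.081] [-0.003, -0.002, -0.0]
```

View pics/w7.png

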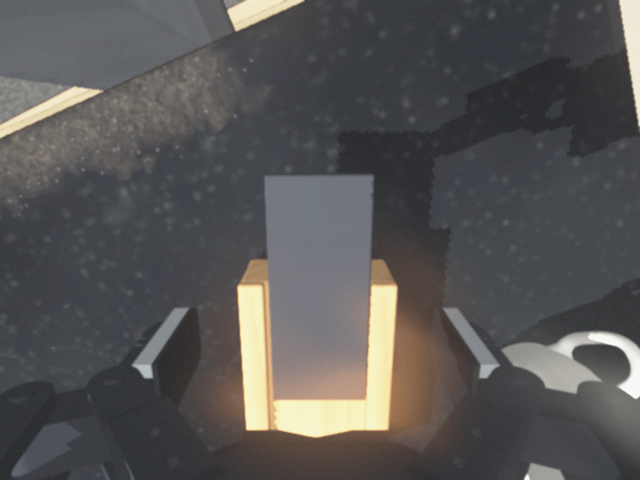

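The slate (u 265–373, v 175–400) overhangs flat in front of the holder edge at v≈262. The open fingers straddle it at (170,350) and (470,350). The tips measure 38–40 mm behind the reported TCP when open, matching the 13 mm swing.

```bash
python3 -m creep '[{"aperture": 0.085, "d": [-0.001, 0.001, 0.05], "rotvec": [-0.003, -0.002, 0]}, {"aperture": 0.085, "d": [-0.001, 0.001, 0.09], "rotvec": [-0.003, -0.002, 0]}, {"aperture": 0.085, "d": [-0.001, 0.001, 0.108], "rotvec": [-0.003, -0.002, 0]}, {"aperture": 0.085, "d": [-0.001, 0.001, 0.108], "rotvec": [-0.003, -0.002, 0]}]'|grep -E "clock|pos|rot|^force"
python3 -m creep '[{"aperture": 0.066}, {"aperture": 0.05}, {"aperture": 0.05}, {"aperture": 0.05}]' 60
```

```text
clock: 8.88
position: [0.4057, 0.2672, 0.0025]
tool_rot: [-3.14, -0.001, 2.762]
force: [0.1, 0.4, 0.5]
clock: 9.38
position: [0.4066, 0.2678, 0.0043]
tool_rot: [3.14, 0.002, 2.762]
force: [-0.8, 0.4, 7.2]
grip_width: 0.0604
finger_force: 62.8
```

```bash
python3 -m creep '[{"aperture": 0.05, "d": [0, 0, -0.003]}, {"aperture": 0.05, "d": [0, 0, -0.008]}, {"aperture": 0.05, "d": [0, 0, -0.015]}, {"aperture": 0.05, "d": [0, 0, -0.015]}]' 70
python3 - <<'E'
from h import *
im,P=shot("wrist","w8");X=(P[...,:2]-HO)@R.from_euler('z',HY).as_matrix()[:2,:2]
print(bot.observe()['force'],bot.observe()['moment'])
m=(P[...,2]>.058)&(P[...,2]<.11)&(abs(X[...,1])<.022)&(X[...,0]<.02)&(X[...,0]>-.16)
a=X[m][:,0];print(m.sum(),np.polyfit(a,P[m][:,2],1),a.min(),a.max())
E
```

```text
clock: 9.88
position: [0.406, 0.2676, 0.0186]
tool_rot: [3.141, 0.001, 2.763]
force: [-0.4, 0.4, -2.6]
grip_width: 0.0605
finger_force: 75.9
[ 0.49039957  0.65171874 -2.5559236 ] [ 0.00060569  0.0676497  -0.01272966]
29448 [0.0004741  0.07018429] -0.14433089721285924 -0.06246572783209432
```

The slate hangs level and weighs about 2.5 N. I'll raise it and carry it across.

```bash
python3 -m creep '[{"aperture": 0.05, "d": [0, 0, -0.02]}, {"aperture": 0.05, "d": [0, 0, -0.055]}, {"aperture": 0.05, "d": [0, 0, -0.09]}, {"aperture": 0.05, "d": [0, 0, -0.115]}, {"aperture": 0.05, "d": [0, 0, -0.125]}]' 70 |grep -E "clock|pos|rot|^force"
python3 - <<'E'
from h import *
to(*lift(-.0314),.143,2.8226)
E
```

```text
clock: 10.55
position: [0.406, 0.2675, 0.1439]
tool_rot: [3.141, 0.001, 2.762]
force: [0.3, -0.5, -3.3]
t 10.55 pos [0.406  0.2675 0.1439] rpy [3.1407e+00 9.0000e-04 2.7624e+00] F [ 0.3 -0.5 -3.3] q [-0.09  0.49 -0.81  1.99  0.47  0.85  0.03]
-> [-0.2578, -0.4152, 0.0008] [0.001, 0.001, -0.06]
```

```bash
python3 -m creep '[{"aperture": 0.05, "d": [-0.010, -0.017, 0], "rotvec": [0, 0, -0.01]}, {"aperture": 0.05, "d": [-0.03, -0.048, 0], "rotvec": [0, 0, -0.02]}, {"aperture": 0.05, "d": [-0.055, -0.089, 0], "rotvec": [0, 0, -0.03]}, {"aperture": 0.05, "d": [-0.08, -0.130, 0], "rotvec": [0, 0, -0.04]}, {"aperture": 0.05, "d": [-0.105, -0.17, 0], "rotvec": [0, 0, -0.06]}]' 70 |grep -E "clock|pos|rot|^force"
python3 - <<'E'
from h import *
to(*lift(-.0314),.143,2.8226)
E
```

```text
clock: 11.18
position: [0.4401, 0.069, 0.1423]
tool_rot: [-3.141, -0.001, 2.823]
force: [0.9, -0.2, -1.7]
t 11.18 pos [0.4401 0.069  0.1423] rpy [-3.1412e+00 -8.0000e-04  2.8234e+00] F [ 0.9 -0.2 -1.7] q [ 0.37  0.44 -0.83  2.09  0.45  0.8   0.52]
-> [-0.1375, -0.2523, -0.0007] [-0.0, -0.001, 0.001]
```

```bash
python3 -m creep '[{"aperture": 0.05, "d": [-0.022, -0.04, -0.002]}, {"aperture": 0.05, "d": [-0.045, -0.083, -0.002]}, {"aperture": 0.05, "d": [-0.07, -0.128, -0.002]}, {"aperture": 0.05, "d": [-0.092, -0.169, -0.002]}, {"aperture": 0.05, "d": [-0.114, -0.21, -0.002]}]' 70 |grep -E "clock|pos|rot|^force"
python3 -m creep '[{"aperture": 0.05, "d": [-0.015, -0.027, 0], "rotvec": [0, 0, 0.001]}, {"aperture": 0.05, "d": [-0.023, -0.041, 0], "rotvec": [0, 0, 0.001]}, {"aperture": 0.05, "d": [-0.023, -0.041, 0], "rotvec": [0, 0, 0.001]}, {"aperture": 0.05, "d": [-0.023, -0.041, 0], "rotvec": [0, 0, 0.001]}]' 70
python3 - <<'E'
from h import *
to(*lift(-.0314),.143,2.8226)
Rm=R.from_euler('z',LY).as_matrix()[:2,:2]
for n in("wrist","top"):
    im,P=shot(n,n+"9"); X=(P[...,:2]-LO)@Rm
    m=(P[...,2]>.175)&(P[...,2]<.215)&(abs(X[...,1])<.05)&(abs(X[...,0])<.1)
    m&=(im.max(2)<140)
    if m.sum(): print(n,m.sum(),np.median(P[m][:,2]),np.percentile(X[m],[.3,1,99,99.7],axis=0).round(4).tolist())
    m=(P[...,2]>.105)&(P[...,2]<.135)&(abs(abs(X[...,0])-.085)<.012)&(abs(X[...,1])<.04)
    for sg in(-1,1):
      k=m&(X[...,0]*sg>0)
      if k.sum(): print(" rods",sg,k.sum(),np.percentile(X[k],[1,50,99],axis=0).round(4).tolist())
E
```

```text
clock: 11.8
position: [0.4825, -0.1661, 0.1442]
tool_rot: [-3.142, -0.001, 2.823]
force: [1.7, 0.5, -2.4]
clock: 12.3
position: [0.4917, -0.2093, 0.1448]
tool_rot: [3.141, -0.0, 2.823]
force: [0.8, 0.5, -2.7]
grip_width: 0.06
finger_force: 76.7
t 12.3 pos [ 0.4917 -0.2093  0.1448] rpy [ 3.1412e+00 -4.0000e-04  2.8233e+00] F [ 0.8  0.5 -2.7] q [ 0.84  0.55 -0.75  1.87  0.47  0.91  1.11]
-> [-0.0014, -0.0041, 0.0018] [0.0, -0.0, 0.001]
wrist 46032 0.19639548544305524 [[-0.0775, -0.0394], [-0.0772, -0.0366], [0.0012, 0.0426], [0.0036, 0.0454]]
 rods -1 814 [[-0.0886, -0.0242], [-0.0827, -0.0169], [-0.0756, 0.0187]]
top 272 0.19639583376439063 [[-0.0789, -0.0101], [-0.0786, -0.0079], [-0.045, 0.0403], [-0.0417, 0.049]]
 rods -1 37 [[-0.0923, -0.0214], [-0.0857, -0.0143], [-0.0799, 0.0217]]
```

View pics/wrist9.png

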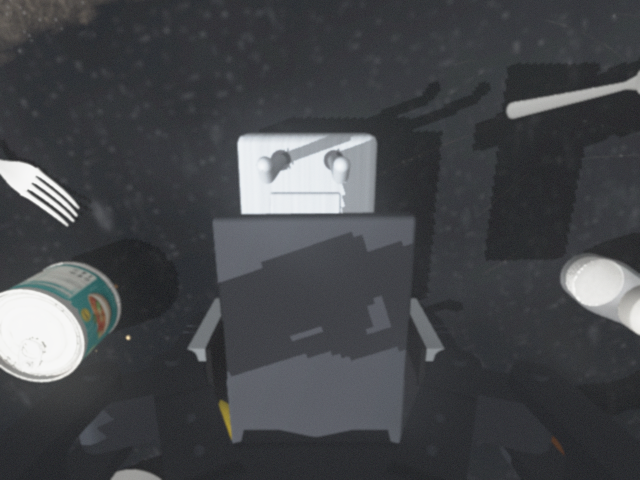

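The wrist view shows the slate's front edge at v≈215 (u 213–414), two lift rods at (266,168) and (340,167) ahead of it, and the lift housing beneath. Next I'll measure slate against rods and housing in this same camera.

Run:
```python
from h import *
P=np.load("pics/wrist9.npy");Rm=R.from_euler('z',LY).as_matrix()[:2,:2];X=(P[...,:2]-LO)@Rm
m=(P[...,2]>.185)&(P[...,2]<.21)&(X[...,0]<-.055)&(X[...,0]>-.1)&(abs(X[...,1])<.06)
for a in(-.075,-.068,-.060):
    k=m&(abs(X[...,0]-a)<.0015);print("slate",a,np.percentile(X[k][:,1],[1,99]).round(4))
for y in(-.025,0,.025):
    k=m&(abs(X[...,1]-y)<.003);print("front",y,np.percentile(X[k][:,0],[.5,1,3]).round(4))
for sg in(-1,1):
    k=(P[...,2]>.07)&(P[...,2]<.132)&(abs(X[...,0]+.083)<.014)&(X[...,1]*sg>.005)&(abs(X[...,1])<.035)
    print("rod",sg,k.sum())
    for z in(.075,.095,.112,.122): 
        q=X[k&(abs(P[...,2]-z)<.005)]; 
        if len(q)>5: print("  ",z,len(q),np.percentile(q,[3,50,97],axis=0).round(4).tolist())
k=(P[...,2]>.03)&(P[...,2]<.044)&(abs(X[...,1])<.06)&(X[...,0]<-.07)&(X[...,0]>-.12)
print("housing",k.sum(),np.percentile(X[k],[.5,99.5],axis=0).round(4).tolist())
for a in(-.095,-.085,-.075):
    q=X[k&(abs(X[...,0]-a)<.002)];print(a,np.percentile(q[:,1],[1,99]).round(4))
k=(P[...,2]>.08)&(P[...,2]<.105)&(abs(X[...,1])<.03)&(X[...,0]<-.055)&(X[...,0]>-.073)
print("table",k.sum(),np.median(P[k][:,2]),np.percentile(X[k],[1,99],axis=0).round(4).tolist())
```

```text
slate -0.075 [-0.0276  0.0325]
slate -0.068 [-0.0274  0.0327]
slate -0.06 [-0.0274  0.0327]
front -0.025 [-0.0771 -0.0771 -0.0769]
front 0 [-0.0774 -0.0774 -0.0772]
front 0.025 [-0.0777 -0.0777 -0.0775]
rod -1 518
   0.075 29 [[-0.0829, -0.0223], [-0.0819, -0.0182], [-0.078, -0.0169]]
   0.095 26 [[-0.0827, -0.0196], [-0.0811, -0.0175], [-0.0778, -0.0168]]
   0.112 23 [[-0.081, -0.0205], [-0.0781, -0.0172], [-0.0752, -0.0168]]
   0.122 338 [[-0.0884, -0.0241], [-0.0823, -0.0202], [-0.0763, -0.017]]
rod 1 436
   0.075 13 [[-0.0828, 0.0115], [-0.0821, 0.0128], [-0.0805, 0.0143]]
   0.095 9 [[-0.0818, 0.0112], [-0.0806, 0.0116], [-0.0795, 0.0124]]
   0.112 15 [[-0.08, 0.0112], [-0.0772, 0.0121], [-0.0754, 0.0183]]
   0.122 333 [[-0.0883, 0.0115], [-0.0823, 0.0148], [-0.0762, 0.0186]]
housing 4596 [[-0.0957, -0.0499], [-0.0703, 0.0443]]
-0.095 [-0.0468  0.0412]
-0.085 [-0.0491  0.0437]
-0.075 [-0.0497  0.0433]
table 1412 0.09160941127924627 [[-0.066, -0.0221], [-0.0552, 0.0168]]
```

```bash
python3 -m creep '[{"aperture": 0.05, "d": [-0.002, -0.002, 0.01]}, {"aperture": 0.05, "d": [-0.0045, -0.005, 0.03]}, {"aperture": 0.05, "d": [-0.0045, -0.005, 0.045]}, {"aperture": 0.05, "d": [-0.0045, -0.005, 0.052]}, {"aperture": 0.05, "d": [-0.0045, -0.005, 0.052]}]' 70 |grep -E "clock|pos|rot|^force"
cat > l.py <<'E'
from h import *
import sys
Rm=R.from_euler('z',LY).as_matrix()[:2,:2]
s=bot.observe();zt=s["position"][2]+.0516
im,P=shot("wrist",sys.argv[1]);X=(P[...,:2]-LO)@Rm
m=(abs(P[...,2]-zt)<.008)&(X[...,0]<-.055)&(X[...,0]>-.1)&(abs(X[...,1])<.06)
k=m&(abs(X[...,0]+.065)<.003);print("slate y",np.percentile(X[k][:,1],[1,99]).round(4),"z",np.median(P[k][:,2]))
k=(P[...,2]>.066)&(P[...,2]<.104)&(abs(X[...,1])<.03)&(X[...,0]<-.05)&(X[...,0]>-.073)
for y in(-.025,-.008,.003,.02):
    k=m&(abs(X[...,1]-y)<.002);print("front",y,np.percentile(X[k][:,0],[.5,3]).round(4))
for sg in(-1,1):
    k=(abs(X[...,0]+.083)<.014)&(X[...,1]*sg>.005)&(abs(X[...,1])<.035)
    for z in(.075,.095,.11,.122): 
        q=X[k&(abs(P[...,2]-z)<.006)]
        if len(q)>5: print("  rod",sg,z,len(q),np.percentile(q,[3,50,97],axis=0).round(4).tolist())
k=(P[...,2]>.03)&(P[...,2]<.044)&(abs(X[...,1])<.06)&(X[...,0]<-.07)&(X[...,0]>-.12)
print("housing",k.sum(),np.percentile(X[k],[.5,99.5],axis=0).round(4).tolist())
im,P=shot("side",sys.argv[1]+"s");X=(P[...,:2]-LO)@Rm
m=(abs(P[...,2]-zt)<.006)&(im.max(2)<140)&(abs(X[...,0])<.095)&(abs(X[...,1])<.04)
for y in(-.02,-.01,0,.01,.02):
    q=X[m&(abs(X[...,1]-y)<.003)]
    if len(q)>5: print("side slate x at y",y,len(q),q[:,0].min().round(4),q[:,0].max().round(4))
k=(P[...,2]>.118)&(P[...,2]<.135)&(abs(abs(X[...,0])-.086)<.012)&(abs(X[...,1])<.04)
for sg in(-1,1):
    q=X[k&(X[...,0]*sg>0)];print("side rods",sg,len(q),np.percentile(q,[3,50,97],axis=0).round(4).tolist() if len(q) else "")
E
python3 l.py a1; python3 -c "
import cv2,numpy as np
a=cv2.imread('pics/a1.png')[100:340,180:460];b=cv2.imread('pics/a1s.png')[150:270,330:420]
cv2.imwrite('pics/a1c.png',np.hstack([cv2.resize(a,(460,394)),cv2.resize(b,(296,394),interpolation=cv2.INTER_CUBIC)]))"
```

```text
clock: 13.02
position: [0.4943, -0.2165, 0.0924]
tool_rot: [3.141, -0.001, 2.822]
force: [-0.4, 0.1, -2.9]
slate y [-0.0335  0.0267] z 0.1441267245665392
front -0.025 [-0.0725 -0.0723]
front -0.008 [-0.0727 -0.0726]
front 0.003 [-0.0729 -0.0726]
front 0.02 [-0.0729 -0.0728]
  rod -1 0.075 51 [[-0.0829, -0.022], [-0.0821, -0.0185], [-0.0782, -0.0168]]
  rod -1 0.095 52 [[-0.0826, -0.0196], [-0.0812, -0.0175], [-0.0782, -0.0168]]
  rod -1 0.11 40 [[-0.0819, -0.0188], [-0.0797, -0.0171], [-0.0766, -0.0168]]
  rod -1 0.122 730 [[-0.0882, -0.0239], [-0.083, -0.0202], [-0.0761, -0.017]]
  rod 1 0.075 55 [[-0.0829, 0.0112], [-0.0819, 0.0125], [-0.078, 0.0165]]
  rod 1 0.095 56 [[-0.0828, 0.0112], [-0.0812, 0.0119], [-0.078, 0.0143]]
  rod 1 0.11 44 [[-0.0817, 0.0112], [-0.0798, 0.0114], [-0.0758, 0.0131]]
  rod 1 0.122 720 [[-0.0882, 0.0114], [-0.0829, 0.0146], [-0.0762, 0.0183]]
housing 6688 [[-0.0955, -0.0499], [-0.0703, 0.0442]]
side slate x at y -0.02 60 -0.0765 0.0132
side slate x at y -0.01 64 -0.0742 0.0135
side slate x at y 0 64 -0.0773 0.01
side slate x at y 0.01 57 -0.0763 0.0014
side slate x at y 0.02 51 -0.0763 0.0534
side rods -1 20 [[-0.093, -0.0201], [-0.0899, 0.0007], [-0.0842, 0.0217]]
side rods 1 0
```

View pics/a1c.png

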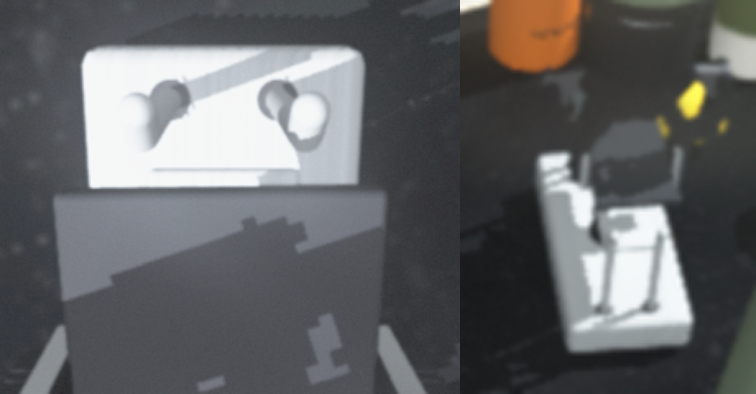

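In the crop, the slate's front edge is square to the rods and just inside them, and the slate is centred sideways. I'll apply a final 1.5 mm lengthwise correction, then lower.

```bash
python3 -m creep '[{"aperture": 0.05, "d": [-0.0015, 0.0005, 0.002]}, {"aperture": 0.05, "d": [-0.0015, 0.0005, 0.012]}, {"aperture": 0.05, "d": [-0.0015, 0.0005, 0.024]}, {"aperture": 0.05, "d": [-0.0015, 0.0005, 0.033]}, {"aperture": 0.05, "d": [-0.0015, 0.0005, 0.035]}]' 70 |grep -E "clock|pos|rot|^force"
python3 - <<'E'
from h import *
f=[]
for i in range(6):
    grab_frame("wrist"); s=bot.observe(); f.append(np.r_[s["force"],s["moment"],s["position"][2]])
print(np.round(f,3).tolist(),np.mean(f,0).round(3))
E
python3 l.py a2
```

```text
clock: 13.75
position: [0.4957, -0.2165, 0.0571]
tool_rot: [3.141, -0.001, 2.822]
force: [-0.1, -0.1, -1.4]
[[-0.232, -0.164, -3.397, 0.077, 0.066, 0.015, 0.057], [-0.032, 0.555, -2.502, 0.015, 0.027, -0.005, 0.058], [0.987, -0.713, -2.184, 0.005, 0.07, -0.008, 0.058], [-0.238, -0.249, -2.699, 0.024, 0.054, -0.015, 0.058], [0.254, 0.642, -1.843, 0.027, 0.074, 0.002, 0.058], [0.194, -0.302, -1.958, 0.009, 0.106, -0.018, 0.058]] [ 0.155 -0.039 -2.431  0.026  0.066 -0.005  0.058]
slate y [-0.0332  0.0268] z 0.10991985748460137
front -0.025 [-0.0708 -0.0705]
front -0.008 [-0.0709 -0.0707]
front 0.003 [-0.0709 -0.0707]
front 0.02 [-0.0738 -0.071 ]
  rod -1 0.075 92 [[-0.0829, -0.0221], [-0.0817, -0.0181], [-0.0779, -0.0168]]
  rod -1 0.095 125 [[-0.0829, -0.0209], [-0.0815, -0.0178], [-0.0778, -0.0168]]
  rod -1 0.11 943 [[-0.0811, -0.0323], [-0.0703, -0.0176], [-0.0691, -0.0059]]
  rod -1 0.122 1235 [[-0.0883, -0.0239], [-0.0833, -0.02], [-0.0763, -0.0169]]
  rod 1 0.075 93 [[-0.0829, 0.0112], [-0.0817, 0.0125], [-0.0778, 0.0164]]
  rod 1 0.095 121 [[-0.0829, 0.0111], [-0.0816, 0.0122], [-0.0778, 0.0152]]
  rod 1 0.11 829 [[-0.0812, 0.0058], [-0.0706, 0.0149], [-0.0691, 0.0262]]
  rod 1 0.122 1245 [[-0.0883, 0.0113], [-0.0833, 0.0144], [-0.0763, 0.0182]]
housing 9041 [[-0.0956, -0.0497], [-0.0701, 0.0441]]
side slate x at y -0.02 56 -0.0718 0.0126
side slate x at y -0.01 60 -0.0764 0.0126
side slate x at y 0 59 -0.0754 0.0117
side slate x at y 0.01 49 -0.0727 0.0033
side slate x at y 0.02 53 -0.0859 0.0841
side rods -1 19 [[-0.0933, -0.0205], [-0.0896, -0.0145], [-0.0851, 0.0207]]
side rods 1 14 [[0.0794, 0.017], [0.0872, 0.0193], [0.0901, 0.0218]]
```

```bash
cat > f.py <<'E'
from h import *
f=[]
for i in range(8):
    grab_frame("wrist"); s=bot.observe(); f.append(np.r_[s["force"][2],s["moment"],s["position"][2]])
print(s["clock"],np.mean(f,0).round(4))
E
python3 -m creep '[{"aperture": 0.05, "d": [0, 0, 0.004]}, {"aperture": 0.05, "d": [0, 0, 0.008]}, {"aperture": 0.05, "d": [0, 0, 0.010]}, {"aperture": 0.05, "d": [0, 0, 0.011]}]' 70 |grep -E "pos|^force"; python3 f.py
python3 -m creep '[{"aperture": 0.05, "d": [0, 0, 0.0015]}, {"aperture": 0.05, "d": [0, 0, 0.003]}]' 70 |grep -E "pos|^force"; python3 f.py
```

```text
position: [0.496, -0.2167, 0.0468]
force: [0.2, -0.9, -2.1]
15.05 [-2.2326  0.0229  0.0727  0.0045  0.047 ]
position: [0.4961, -0.2169, 0.0439]
force: [0.1, -0.4, -1.1]
15.7 [-1.6619 -0.0158 -0.0274 -0.0122  0.0439]
```

Table felt: contact is at about z 0.046 and the load is transferring.

```bash
python3 -m creep '[{"aperture": 0.05, "d": [0, 0, 0.001]}, {"aperture": 0.05, "d": [0, 0, 0.002]}, {"aperture": 0.05, "d": [0, 0, 0.003]}]' 70 |grep -E "pos|^force"; python3 f.py
```

```text
position: [0.4961, -0.2168, 0.0409]
force: [0.0, -0.3, -0.0]
16.475 [-0.3548 -0.0115 -0.0394 -0.013   0.041 ]
```

```bash
python3 -m creep '[{"aperture": 0.05, "d": [0, 0, 0.0004]}, {"aperture": 0.05, "d": [0, 0, 0.0008]}, {"aperture": 0.05, "d": [0, 0, 0.0008]}]' 20 ; python3 f.py
python3 -m creep '[{"aperture": 0.0615}, {"aperture": 0.063}, {"aperture": 0.064}, {"aperture": 0.066}, {"aperture": 0.07}]' 20
python3 -m creep '[{"aperture": 0.078}, {"aperture": 0.085}, {"aperture": 0.085}]' 20; python3 l.py a3
```

```text
clock: 16.85
position: [0.4961, -0.2168, 0.0402]
tool_rot: [3.142, 0.0, 2.822]
force: [-0.2, -0.6, -0.6]
grip_width: 0.0602
finger_force: 76.9
17.25 [-0.3787 -0.0165 -0.0742 -0.0161  0.0402]
clock: 17.88
position: [0.496, -0.2168, 0.0402]
tool_rot: [-3.142, -0.0, 2.822]
force: [-0.4, -0.9, 0.1]
grip_width: 0.07
finger_force: 0.0
clock: 18.25
position: [0.496, -0.2168, 0.0402]
tool_rot: [3.142, -0.0, 2.822]
force: [0.7, -0.5, 0.6]
grip_width: 0.0851
finger_force: 0.0
slate y [-0.0332  0.0269] z 0.09166153419233378
front -0.025 [-0.0688 -0.0685]
front -0.008 [-0.071  -0.0708]
front 0.003 [-0.0711 -0.0709]
front 0.02 [-0.0689 -0.0684]
  rod -1 0.075 136 [[-0.0829, -0.0223], [-0.0818, -0.0181], [-0.0778, -0.0168]]
  rod -1 0.095 736 [[-0.0828, -0.0324], [-0.0704, -0.0171], [-0.0691, -0.0059]]
  rod -1 0.11 185 [[-0.0826, -0.0191], [-0.0804, -0.0172], [-0.077, -0.0167]]
  rod -1 0.122 1742 [[-0.0883, -0.0237], [-0.0835, -0.0198], [-0.0764, -0.0169]]
  rod 1 0.075 140 [[-0.0829, 0.0112], [-0.0819, 0.0125], [-0.0779, 0.0166]]
  rod 1 0.095 630 [[-0.0829, 0.0058], [-0.0707, 0.0125], [-0.0691, 0.0267]]
  rod 1 0.11 179 [[-0.0825, 0.0111], [-0.0804, 0.0116], [-0.0771, 0.0135]]
  rod 1 0.122 1749 [[-0.0884, 0.0113], [-0.0836, 0.0142], [-0.0764, 0.0181]]
housing 10983 [[-0.0957, -0.0496], [-0.0703, 0.0439]]
side slate x at y -0.02 45 -0.065 0.0085
side slate x at y -0.01 59 -0.0736 0.0096
side slate x at y 0 56 -0.0739 0.0119
side slate x at y 0.01 46 -0.0733 0.0129
side slate x at y 0.02 58 -0.0774 0.0846
side rods -1 20 [[-0.092, -0.0199], [-0.0901, 0.0008], [-0.0851, 0.0217]]
side rods 1 15 [[0.0777, 0.0169], [0.0861, 0.0195], [0.0933, 0.0218]]
```

Released with no drop; the slate didn't shift. Now I'll retreat straight up.

```bash
python3 -m creep '[{"aperture": 0.085, "d": [0, 0, -0.01]}, {"aperture": 0.085, "d": [0, 0, -0.04]}, {"aperture": 0.085, "d": [0, 0, -0.09]}, {"aperture": 0.085, "d": [0, 0, -0.14]}, {"aperture": 0.085, "d": [0, 0, -0.18]}]' 20 |grep -E "clock|pos|^force"
python3 -m creep '[{"aperture": 0.085, "d": [0.03, 0.03, -0.01]}, {"aperture": 0.085, "d": [0.06, 0.08, -0.02]}, {"aperture": 0.085, "d": [0.06, 0.13, -0.02]}, {"aperture": 0.085, "d": [0.06, 0.18, -0.02]}, {"aperture": 0.085, "d": [0.06, 0.20, -0.02]}]'|grep -E "clock|pos|^force"
python3 - <<'E'
from h import *
Rm=R.from_euler('z',LY).as_matrix()[:2,:2]
im,P=shot("top","end"); X=(P[...,:2]-LO)@Rm
m=(P[...,2]>.085)&(P[...,2]<.102)&(abs(X[...,1])<.05)&(abs(X[...,0])<.095)&(im.max(2)<150)
q=P[m];r=cv2.minAreaRect((X[m]*1000).astype(np.float32));print(m.sum(),r,np.median(q[:,2]))
A=np.c_[X[m],np.ones(m.sum())];print("tilt",np.linalg.lstsq(A,q[:,2],rcond=None)[0])
cv2.imwrite("pics/endc.png",cv2.resize(im[170:310,330:470],None,fx=4,fy=4,interpolation=cv2.INTER_CUBIC))
print(bot.observe()["clock"])
E
```

```text
clock: 18.98
position: [0.4962, -0.2166, 0.2229]
force: [-0.4, 0.2, -0.9]
clock: 19.6
position: [0.5023, -0.0051, 0.2411]
force: [0.7, -0.8, 0.5]
1669 ((-0.7101364135742188, 0.6681385040283203), (170.8811492919922, 61.61155319213867), 0.1986185610294342) 0.09164013413856154
tilt [-0.00101598  0.00526485  0.09165542]
19.65
```

View pics/endc.png

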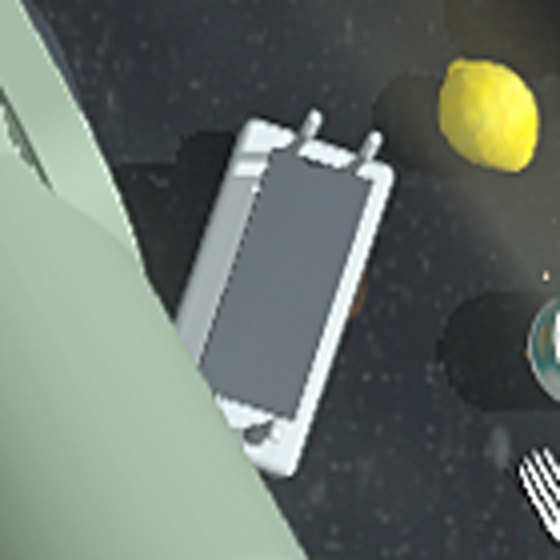

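The final crop shows the slate (corners ~(275,150), (372,180), (292,415), (200,370)) lying level between the rod pairs, with the robot clear. Handing in.

```bash
python3 -c "
from workcell import job
print(job.job_done())"
```

```text
the job is handed in; nothing more can be done
None
```

The slate is on the lift table, level and centred to about 1 mm, released without a drop; the job was handed in at about 20 s, though one press while feeling for the slate briefly reached about 62 N down, well above a light touch but under the 80 N cracking limit.

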